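# Prop the drying box ajar on its short stay

### The job

The wooden drying box stands with its lid thrown wide open. So that the bowl inside dries slowly, flip up the short stay with the yellow knob until it leans against its stop, then tip the lid forward so that it comes down and rests ajar on that stay. Leave the long stay with the red knob folded down and do not disturb the bowl.

Things in the scene. Friction and masses are not known exactly. Their poses are not given: they have to be found in the camera images.
- drybox: Fixed open wooden box, 220 mm deep (x), 240 wide (y). Origin: centre of underside. Hinge rim at +x (robot's left), front at -x, +-20 deg. Walls 12 mm thick: front and hinge walls 100 mm high, the two end walls 76. A stay lies on top of each end wall: the short one (yellow knob) at y = -114 mm (far from the robot), the long one (red knob) at y = +114
- lid (a joint): Angle of the plywood lid (220 x 240 x 8 mm, 0.35 kg): 0 closed, 1.57 upright, 1.95 leaning back on its stop, as it starts. Hinge axis along the box's y at x = 110 mm, 100 mm up. Damped: pushed 10 degrees past upright to the front it sinks in about 2 s onto a raised stay (rests at 0.44 on the short stay, 0.6 on the long), or shut if none is up
- lid_tab (a point): Centre of the dark pull tab in the middle of the lid's free edge: 60 mm along the edge, sticking out 25 mm, 8 mm thick; 232 mm from the hinge axis, about 315 mm above the table at the start. About 1 N on it, slowly, with the fingertips from behind (the outer face) towards the box's front, tips the lid
- short_stay (a joint): Angle of the short stay: 0 folded, knob end towards the hinge rim (as it starts); 1.57 upright; 1.78 on its stop, leaning to the box's front, where it carries the lid. Past upright it falls to the stop by itself, short of it it falls back. Flat bar 8 x 6 mm, pivot to knob 80 mm; pivot axis along the box's y, at x = -35, y = -114, 88 mm up. Turns freely
- short_knob (a point): Centre of the yellow knob on the short stay's end: a round grip 18 mm across, 22 mm long, its length along the box's y (the pivot axis). Folded, it lies 12 mm above the end wall's top, 88 mm above the table. Pinch it by its two flat ends and swing it up; it turns between the fingers
- long_stay (a joint): Angle of the long stay (red knob, 110 mm from pivot to knob), 0 folded down. It is to stay folded
- bowl: Open bowl of grey clay, 104 mm across and 55 mm high, about 0.25 kg, standing loose in the box nearer the red stay's end. Origin: centre of its underside
Mind the look-alikes: they are no part of the job. Leave any green or orange look-alike of the bowl alone.

How it is judged (in metres and radians):
On the way:
1. the short stay is up against its stop while the lid is still open (value of joint short_stay above 1.6 rad and value of joint lid above 0.37 rad), for 0.2 s.
At the end, for the whole second after the job is handed in: The short stay is up on its stop (above 1.6 rad), the lid rests still on it, ajar (0.35 to 0.53 rad), the long stay is folded (under 0.3 rad), and the bowl stands upright within 30 mm of where it stood (value of joint short_stay above 1.6 rad and value of joint lid between 0.35 and 0.53 rad and velocity of joint lid between -0.05 and 0.05 rad/s and value of joint long_stay below 0.3 rad and angle between bowl's own z axis and vertical below 0.3 rad and distance of bowl from where it was at the start of the episode below 0.03 m); the robot touches nothing.
It fails at once if the bowl is knocked over or shoved more than 40 mm (angle between bowl's own z axis and vertical above 0.5 rad or distance of bowl from where it was at the start of the episode above 0.04 m).
It fails at once if the long stay is flipped up (value of joint long_stay above 0.8 rad).
It also fails if it takes over 56 s, if anything falls off the work surface, if the arm or the gripper's body presses on something with over 40 N, if the wrist force passes 120 N, or if a joint passes its speed limit or range.

### The arm

A 6-joint arm with a two-finger parallel gripper is mounted at the origin on the work surface. World frame = base frame: x ahead of the robot, y to its left, z up, the work surface at z = 0. Lengths are in mm, angles in rad, forces in N, time in s.
With the tool pointing down it reaches from about 275 to 750 mm from the base axis. Payload 10.2 kg.
Tool frame: the origin (TCP) lies midway between the tips of the shut fingers; the grasp point (between the pads) lies 19 mm behind it; z points along the fingers, y is the direction in which the jaws open and shut (so a half turn about z gives the same grasp; the last joint's range is limited). The gripper opens to 85 mm and grips with 20 to 120 N. Pads are 22 mm wide; open, the fingers measure 114 mm over their backs; the gripper's body (76 mm by 85 mm) begins 54 mm behind the grasp point. The pads swing forward as they close: fully open they stand 13 mm farther back than shut.
Start: joints at [1.103, 0.313, 1.498, -0, 1.331, -0.223], TCP at [127.253, 509.35, 231.294] pointing down, gripper open.
Joint ranges: [-2.94, 2.94], [-0.97, 2.17], [0.19, 2.56], [-1.23, 4.37], [0.02, 3.11], [-2.88, 2.88]. Speed limits (rad/s): [2.39, 2.39, 3.01, 3.14, 3.14, 3.14].

### API

Orientations are given as a unit quaternion [w, x, y, z].
In Python, from rig import sense, optics, ctrl gives the robot as it stands.
- The arm moves only by the tool play_rows, never from a script. Its argument "plan" is a list of rows, each a list of 7 numbers: the shift along the world's x, y, z in mm, then the turn, a rotation vector about the world's x, y, z in rad, then the opening, from -1 (shut) to 1 (fully open), so that 0 is half open. A call has 1 to 5 rows; each row shifts and turns the pose as measured when the row begins; what a row does not reach is not made up. A row lasts 1/12 s, in which the tool goes at most 41.7 mm and 7.16 degrees, less where a joint would pass 70% of its speed; a pose out of reach is approached as far as the arm can. A call is refused whole if a number of a shift passes 41.7 or a number of a turn 0.125, either way. A call with a gripper value outside its range is refused whole. The fingers move at their own pace and stop on an object; "grip_force" is the grip in N (left out, the last holds). Time passes only in rows, so rows that do not move let the fingers close. It gives the time, the measured TCP pose, the force and the opening at its end, in the units of the state.
- sense(): the state, without advancing time (a new reading comes with each control period).
- optics.capture(name): name is "scene" or "top" or "wrist"; returns a dict with "img" (384x512x3 uint8, blue, green, red), "fx", "fy", "cx", "cy" (pixels), "dist" ([k1, k2, p1, p2, k3] as OpenCV has them; the pictures are not rectified), "world_to_cam" (4x4, takes a point from world to camera coordinates). Camera axes: x right, y up, looking along -z (the intrinsics and any distortion apply to the point x, -y, -z); pixel columns grow to the right and rows downward; lengths in mm; the calibration is good to about 2 mm. A picture is of the moment at which its call begins. There is no depth.
- ctrl.finish_job(): hands the job in, once; it reports no verdict.
The state is a dict: "time_s": time; "joints": joint angles; "dq": joint speeds; "tau": joint torques, N m; "eef_pos": TCP position; "ee_rot": TCP orientation; "force": force on the tool from outside, world axes, zero at the start; "wrist_torque": the same for the moment, N m; "grip_width": opening from 0.0 (shut) to 1.0 (fully open).
Only numpy, scipy, OpenCV 4.12 (cv2) and the standard library are available. Lean on these libraries where they do the work, as an engineer would, in place of code of your own. Each camera call takes 0.05 s, during which the arm holds its last target. There are 200 camera calls.

## Working session

There is one attempt and no reset: what is moved stays moved. The work goes in short steps, Python scripts to look and compute and a tool call to move; the robot and the scene stay as the last step left them, time stands still between calls to the robot, and variables do not carry over. Pictures are saved under pics/ and viewed, about 8 in all and at most 12, crops included, and the job is handed in when it is done.

Besides the shell and the picture viewer there is one more tool, called after "Request:" as name(argument=value, ...) on one line, values as JSON. play_rows: Moves the arm, as the interface text tells. Its arguments: {"type":"object","properties":{"plan":{"type":"array"},"grip_force":{"type":"number"}},"required":["plan"]}

```bash
mkdir -p pics; cat > h.py <<'E'
import numpy as np, cv2
from rig import sense, optics, ctrl
def cap(n): return optics.capture(n)
def ray(c,u,v):
    K=np.array([[c['fx'],0,c['cx']],[0,c['fy'],c['cy']],[0,0,1.]])
    p=cv2.undistortPoints(np.array([[[u,v]]],float),K,np.array(c['dist'],float))[0,0]
    W=np.array(c['world_to_cam']);R=W[:3,:3];t=W[:3,3]
    d=R.T@np.array([p[0],-p[1],-1.]);return -R.T@t,d/np.linalg.norm(d)
def onz(c,u,v,z):
    o,d=ray(c,u,v);return o+d*(z-o[2])/d[2]
def two(c1,p1,c2,p2):
    o1,d1=ray(c1,*p1);o2,d2=ray(c2,*p2)
    A=np.stack([d1,-d2],1);s=np.linalg.lstsq(A,o2-o1,rcond=None)[0]
    a=o1+s[0]*d1;b=o2+s[1]*d2;return (a+b)/2,np.linalg.norm(a-b)
def proj(c,P):
    K=np.array([[c['fx'],0,c['cx']],[0,c['fy'],c['cy']],[0,0,1.]])
    W=np.array(c['world_to_cam']);q=W[:3,:3]@np.array(P,float)+W[:3,3]
    return cv2.projectPoints(np.array([[q[0],-q[1],-q[2]]]),np.zeros(3),np.zeros(3),K,np.array(c['dist'],float))[0].ravel()
def blobs(c,lo,hi,amin=20):
    m=cv2.inRange(cv2.cvtColor(c['img'],cv2.COLOR_BGR2HSV),np.array(lo),np.array(hi))
    n,_,st,ce=cv2.connectedComponentsWithStats(m)
    return [(ce[i].round(1).tolist(),st[i].tolist()) for i in range(1,n) if st[i][4]>=amin]
E
python3 - <<'E'
from h import *
print(sense())
for n in('scene','top'):
    c=cap(n);cv2.imwrite(f'pics/{n}0.png',c['img'])
    print(n,np.linalg.inv(c['world_to_cam'])[:3,3].round())
    print('yel',blobs(c,(22,120,100),(35,255,255)));print('red',blobs(c,(0,150,80),(6,255,255)),blobs(c,(174,150,80),(180,255,255)))
E
```

```text
{'time_s': 0.0, 'joints': array([ 1.10258715e+00,  3.13459420e-01,  1.49842918e+00,  2.72594385e-07,
        1.33096879e+00, -2.23342159e-01]), 'dq': array([-0.00029702, -0.00015974, -0.00079171,  0.00012107, -0.00028674,
       -0.00034647]), 'tau': array([-8.09455832e-04, -4.12276018e+01, -2.59744513e+01, -2.00084651e-04,
        4.12344365e-03, -2.94915060e-05]), 'eef_pos': array([127.14279969, 509.11840344, 230.73322222]), 'ee_rot': array([-2.14449456e-04,  1.22127865e-01,  9.92514174e-01, -5.94891237e-04]), 'force': array([ 0.05858865,  0.10844657, -0.05861148]), 'wrist_torque': array([ 0.04864938,  0.00109308, -0.02056254]), 'grip_width': 0.9966971031758948}
scene [1028. -219.  441.]
yel [([381.5, 209.6], [373, 202, 17, 18, 163])]
red [([301.6, 145.5], [296, 141, 11, 10, 71])] []
top [483. -15. 932.]
yel [([79.1, 45.7], [61, 28, 37, 37, 1071]), ([191.1, 150.8], [187, 145, 10, 13, 90])]
red [([211.2, 280.7], [208, 275, 8, 12, 46])] []
```

View pics/scene0.png

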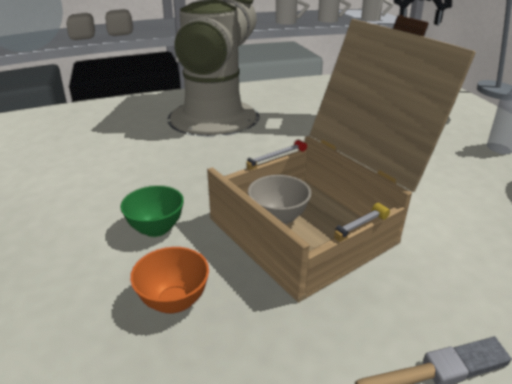

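View pics/top0.png

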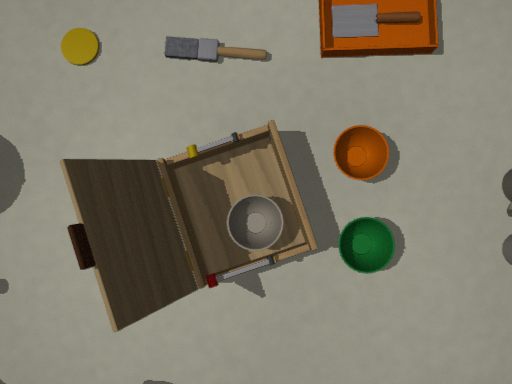

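The top view shows the box with its hinge to the left (+y). The yellow knob is at (191,151) and the red knob at (211,281). The grey bowl is at (255,222) and the tab at (81,246). The scene view shows the yellow knob at (381,210), the only yellow object there.

Look-alikes for the yellow knob are the yellow disc on the table at top (79,46) and the red knob at (211,281). Look-alikes for the bowl are the orange bowl at (361,153) and the green one at (366,245). I choose (191,151), which sits on the stay at the far end wall.

```bash
python3 - <<'E'
from h import *
t=cap('top');s=cap('scene')
Y,e=two(t,(191.1,150.8),s,(381.5,209.6));print('yel',Y.round(1),e,onz(t,191.1,150.8,88).round(1))
R,e=two(t,(211.2,280.7),s,(301.6,145.5));print('red',R.round(1),e,onz(t,211.2,280.7,88).round(1))
# knob yellow box (45,-114), red box (-35+?,114): rim box corners at z=100: front corners
for p in((272,123),(314,249),(163,161),(204,287)):print(p,onz(t,*p,100).round(1))
T=blobs(t,(0,60,10),(20,255,75),100);print(T)
print('tab',onz(t,81,246,315).round(1))
a=cv2.resize(t['img'][110:180,150:270],None,fx=6,fy=6,interpolation=2);cv2.imwrite('pics/crop.png',a)
E
```

```text
yel [614.8 109.3  88.4] 0.4003060189843611 [614.7 109.1  88. ]
red [383.5  80.7  84.8] 3.4372210682943134 [383.2  78.8  88. ]
(272, 123) [657.7 -36.9 100. ]
(314, 249) [ 434.1 -102.8  100. ]
(163, 161) [596.3 157.4 100. ]
(204, 287) [374.1  90.2 100. ]
[([397.8, 21.0], [376, 19, 44, 5, 121]), ([378.6, 51.7], [322, 47, 116, 10, 736]), ([342.2, 147.5], [336, 129, 17, 46, 157]), ([148.5, 228.4], [64, 130, 243, 200, 18259]), ([285.0, 219.9], [270, 196, 26, 50, 335])]
tab [459.5 221.6 315. ]
```

View pics/crop.png

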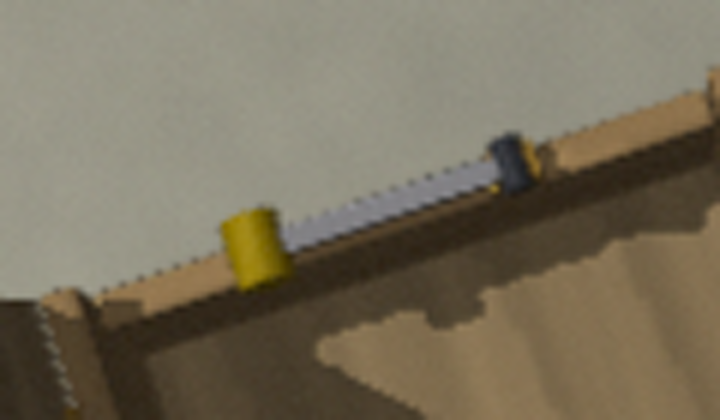

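The crop confirms a yellow cylinder on the stay, on the far end wall. The two-view height is 88.4 mm against 88 mm given. The box yaw gives a tab position of (462,220), matching the seen (460,222). I'll rise and swing over the lid.

Request:
play_rows(plan=[[28, -23, 15, 0, 0, -0.115, 0.4], [28, -23, 15, 0, 0, -0.115, 0.4], [28, -23, 15, 0, 0, -0.115, 0.4], [28, -23, 15, 0, 0, -0.115, 0.4], [28, -23, 15, 0, 0, -0.115, 0.4]])

```text
time_s: 0.62
eef_pos: [265.6, 390.9, 304.4]
ee_rot: [-0.003, 0.404, 0.915, -0.004]
force: [0.3, -0.2, -0.1]
grip_width: 0.704
```

Request:
play_rows(plan=[[28, -23, 15, 0, 0, -0.115, 0.4], [28, -23, 15, 0, 0, -0.115, 0.4], [28, -23, 15, 0, 0, -0.115, 0.4], [28, -23, 15, 0, 0, -0.115, 0.4], [28, -23, 15, 0, 0, 0, 0.4]])

```text
time_s: 1.03
eef_pos: [410.3, 268.3, 383.3]
ee_rot: [-0.004, 0.613, 0.79, -0.003]
force: [0.5, 0.5, -0.4]
grip_width: 0.705
```

Request:
play_rows(plan=[[29, -23, 0, 0, 0, 0.02, 0.4], [29, -23, 0, 0, 0, 0.02, 0.4], [29, -23, 0, 0, 0, 0, 0.4], [29, -23, 0, 0, 0, 0, 0.4], [29, -23, -5, 0, 0, 0, 0.3]])

```text
time_s: 1.45
eef_pos: [561.8, 145.7, 383.0]
ee_rot: [-0.001, 0.598, 0.802, 0.0]
force: [0.7, 0.6, 0.5]
grip_width: 0.649
```

Request:
play_rows(plan=[[29, -22, -15, 0, 0, 0, 0.2], [29, -22, -20, 0, 0, 0, 0.2], [0, 0, -35, 0, 0, 0, 0.2], [0, 0, -30, 0, 0, 0, 0.2], [0, 0, 0, 0, 0, 0, 0.2]])

```text
time_s: 1.87
eef_pos: [626.3, 92.4, 275.7]
ee_rot: [-0.002, 0.601, 0.799, -0.0]
force: [1.3, 0.9, -0.4]
grip_width: 0.601
```

Request:
play_rows(plan=[[-6, 8, -25, 0, 0, 0, 0.2], [-5, 8, -30, 0, 0, 0, 0.2], [0, 0, -30, 0, 0, 0, 0.2], [0, 0, -25, 0, 0, 0, 0.2], [0, 0, 0, 0, 0, 0, 0.2]])

```text
time_s: 2.28
eef_pos: [615.4, 109.7, 168.4]
ee_rot: [0.001, 0.601, 0.799, 0.002]
force: [-0.7, -0.4, -1.2]
grip_width: 0.6
```

```bash
python3 - <<'E'
from h import *
w=cap('wrist');cv2.imwrite('pics/w1.png',w['img']);st=sense();print(st['eef_pos'],st['ee_rot'],st['force'])
for b in blobs(w,(22,100,60),(36,255,255),60):print(b, onz(w,*b[0],88).round(1))
print(proj(w,(614.8,109.2,88.3)),proj(w,(638.1,32.7,88)))
E
```

```text
[616.56072931 109.64740898 171.40914697] [0.00236712 0.60082664 0.79937117 0.00273404] [-0.27754402 -0.41297924  1.34636801]
([253.8, 203.4], [241, 193, 27, 22, 572]) [615.1 106.5  88. ]
[254.38488375 200.39445733] [255.69192693 283.64701901]
```

View pics/w1.png

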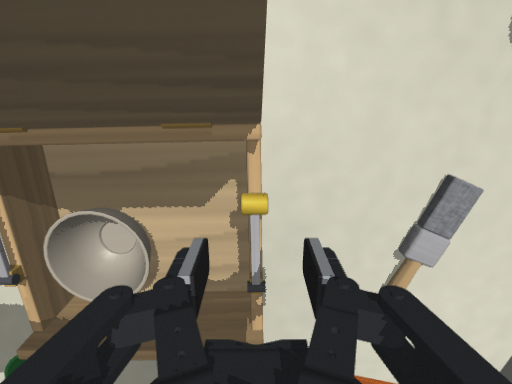

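The wrist view shows the knob at (254,203), centred between the fingers (about 190 and 320) with the jaws square to it. It agrees with the triangulated point to 3 mm. The bowl is clear on the left, so I'll descend and pinch.

Request:
play_rows(plan=[[-1, -1, -30, 0, 0, 0, 0.2], [0, -1, -30, 0, 0, 0, 0.1], [0, 0, -25, 0, 0, 0, 0.0], [0, 0, -8, 0, 0, 0, 0.0], [0, 0, 0, 0, 0, 0, 0.0]])

```text
time_s: 2.75
eef_pos: [622.9, 108.3, 91.7]
ee_rot: [0.011, 0.6, 0.8, 0.009]
force: [0.1, 0.1, 0.1]
grip_width: 0.502
```

Request:
play_rows(plan=[[0, 0, 0, 0, 0, 0, -0.2]])

```text
time_s: 2.83
eef_pos: [622.5, 108.2, 93.5]
ee_rot: [0.011, 0.6, 0.8, 0.008]
force: [-15.9, -5.5, -1.0]
grip_width: 0.4
```

Request:
play_rows(plan=[[0, 0, 0, 0, 0.014, 0, 0.1], [-4, 0, -6, 0, 0.014, 0, 0.1], [-4, 0, -6, 0, 0, 0, 0.1], [0, 0, -4, 0, 0, 0, 0.1], [0, 0, 0, 0, 0, 0, 0.0]])

```text
time_s: 3.25
eef_pos: [617.5, 108.3, 85.9]
ee_rot: [0.004, 0.6, 0.8, 0.003]
force: [0.2, 0.2, -0.7]
grip_width: 0.499
```

Request:
play_rows(plan=[[-2, 0, -8, 0, 0.005, 0, 0.0], [-2, 0, -6, 0, 0.005, 0, 0.0], [0, 0, -3, 0, 0, 0, 0.0], [0, 0, 0, 0, 0, 0, -0.1]])

```text
time_s: 3.58
eef_pos: [613.2, 108.4, 67.8]
ee_rot: [0.0, 0.6, 0.8, 0.0]
force: [-0.1, 0.2, -0.0]
grip_width: 0.451
```

Request:
play_rows(plan=[[1, 0, 6, 0, 0, 0, -0.2], [0, 0, 0, 0, 0, 0, -0.35], [0, 0, 0, 0, 0, 0, -0.5], [0, 0, 0, 0, 0, 0, -0.6]], grip_force=20)

```text
time_s: 3.92
eef_pos: [614.9, 108.6, 74.4]
ee_rot: [0.0, 0.6, 0.8, 0.001]
force: [-1.2, -1.4, -0.8]
grip_width: 0.255
```

Request:
play_rows(plan=[[0, 0, 0, 0, 0, 0, -1], [0.5, -1.5, 16, 0, 0, 0, -1], [1.5, -4.5, 15, 0, 0, 0, -1], [2, -7.5, 14, 0, 0, 0, -1]])

```text
time_s: 4.25
eef_pos: [618.6, 96.0, 117.5]
ee_rot: [-0.001, 0.599, 0.801, 0.001]
force: [5.2, -0.4, -4.3]
grip_width: 0.256
```

```bash
cat > st.py <<'E'
from h import *
s=sense();x=np.array([-.291,.957]);d=s['eef_pos']-np.array([614.9,108.6,74.4])
a=d[:2]@x+80;print(s['eef_pos'].round(1),'along',a.round(1),'z',d[2].round(1),'lat',(d[:2]@[-.957,-.291]).round(1),'theta',np.arctan2(d[2],a).round(2),'r',np.hypot(a,d[2]).round(1),s['force'].round(1),s['grip_width'])
E
python3 st.py
```

```text
[618.6  96.  117.5] along 66.9 z 43.1 lat 0.2 theta 0.57 r 79.6 [ 5.2 -0.4 -4.3] 0.2555646354045124
```

Request:
play_rows(plan=[[3.5, -11, 14, 0, 0, 0, -1], [4, -14, 11, 0, 0, 0, -1], [5, -16, 7.5, 0, 0, 0, -1], [5, -17, 3.5, 0, 0, 0, -1], [5, -14, 0, 0, 0, 0, -1]])

```text
time_s: 4.67
eef_pos: [640.9, 24.1, 157.1]
ee_rot: [-0.001, 0.598, 0.802, 0.002]
force: [-5.5, 0.5, -0.9]
grip_width: 0.25
```

```bash
python3 st.py
```

```text
[640.9  24.1 157.1] along -8.4 z 82.7 lat -0.3 theta 1.67 r 83.1 [-5.5  0.5 -0.9] 0.24991966264189816
```

Request:
play_rows(plan=[[2, -5.5, -2, 0, 0, 0, -1], [0, 0, 0, 0, 0, 0, -0.3], [0, 0, 0, 0, 0, 0, 0.1], [0, 0, 0, 0, 0, 0, 0.2], [0, 0, 0, 0, 0, 0, 0.2]])

```text
time_s: 5.08
eef_pos: [643.7, 15.2, 155.0]
ee_rot: [-0.001, 0.599, 0.801, 0.001]
force: [0.8, 0.5, -0.1]
grip_width: 0.602
```

```bash
python3 st.py; python3 - <<'E'
from h import *
w=cap('wrist');s=cap('scene');a=np.hstack([s['img'][80:300,180:480],w['img'][60:280,100:400]]);cv2.imwrite('pics/up.png',a)
E
```

```text
[643.7  15.2 155. ] along -17.8 z 80.6 lat -0.4 theta 1.79 r 82.6 [ 0.8  0.5 -0.1] 0.6021531007641342
```

View pics/up.png

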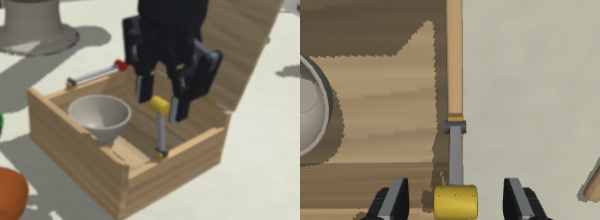

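The picture shows the yellow stay standing up and leaning to the front, with the knob free between open fingers. The red stay is still folded and the bowl is in place. Next I'll lift and go round behind the lid.

Request:
play_rows(plan=[[0, 0, 35, 0, 0, 0, 0.2], [0, 0, 38, 0, 0, 0, 0.2], [0, 0, 40, 0, 0, 0, 0], [0, 0, 40, 0, 0, 0, -0.3], [0, 0, 40, 0, 0, 0, -1]])

```text
time_s: 5.6
eef_pos: [638.4, 18.1, 344.7]
ee_rot: [-0.01, 0.598, 0.801, -0.004]
force: [0.4, 0.3, 0.2]
grip_width: 0.228
```

Request:
play_rows(plan=[[-10, 10, 35, 0, 0, 0, -1], [-23, 30, 10, 0, 0, 0, -1], [-24, 31, 0, 0, 0, 0, -1], [-24, 31, 0, 0, 0, 0, -1], [0, 0, 0, 0, 0, 0, -1]])

```text
time_s: 6.02
eef_pos: [554.8, 123.2, 401.8]
ee_rot: [-0.003, 0.599, 0.801, 0.002]
force: [0.3, 0.2, 0.7]
grip_width: 0.002
```

Request:
play_rows(plan=[[-21, 29, -2, 0, 0, 0, -1], [-22, 29, -2, 0, 0, 0, -1], [-22, 29, -2, 0, 0, 0, -1], [-22, 29, 0, 0, 0, 0, -1], [-21, 29, 0, 0, 0, 0, -1]])

```text
time_s: 6.43
eef_pos: [443.0, 270.9, 394.7]
ee_rot: [-0.002, 0.6, 0.8, 0.001]
force: [0.5, 0.8, -0.3]
grip_width: 0.002
```

Request:
play_rows(plan=[[0, 0, 0, 0, 0, 0, -1], [0, 0, 0, 0, 0, 0, -1]])

```text
time_s: 6.6
eef_pos: [438.8, 276.0, 395.5]
ee_rot: [-0.002, 0.597, 0.802, 0.002]
force: [-0.1, 0.0, -0.2]
grip_width: 0.001
```

```bash
python3 - <<'E'
from h import *
t=cap('top');cv2.imwrite('pics/t2.png',t['img']);s=sense()
print(s['eef_pos'],proj(t,s['eef_pos']),proj(t,(459.5,221.6,315)))
s=cap('scene');b=blobs(s,(22,120,100),(35,255,255));print(b,proj(s,(614.8+.291*96.6,109.2-.957*96.6,166)))
E
```

```text
[438.93351106 275.87974837 395.67219577] [  5.94247485 269.30185718] [ 81.01148409 245.99229737]
[([340.5, 184.6], [329, 176, 22, 20, 251])] [340.02645006 184.46455211]
```

View pics/t2.png

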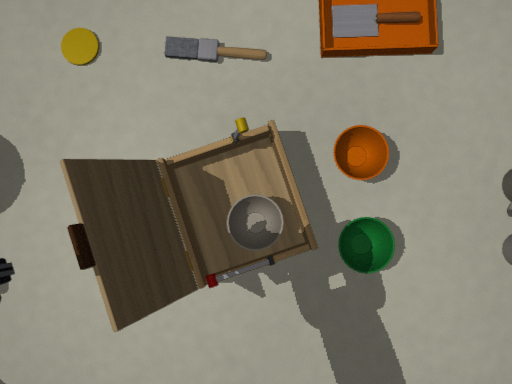

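The knob sits at scene pixel (340.5,184.6) against (340.0,184.5) predicted for 1.78 rad, so the stay is on its stop. In the top view the fingers at (5,269) are behind the tab at (81,246). I'll descend behind it.

Request:
play_rows(plan=[[0, 0, -25, 0, 0, 0, -1], [0, 0, -25, 0, 0, 0, -1], [0, 0, -25, 0, 0, 0, -1], [0, 0, -18, 0, 0, 0, -1], [0, 0, 0, 0, 0, 0, -1]])

```text
time_s: 7.12
eef_pos: [443.3, 270.6, 299.0]
ee_rot: [-0.001, 0.601, 0.799, 0.003]
force: [0.0, -0.4, -0.4]
grip_width: 0.002
```

Request:
play_rows(plan=[[3, -10, 0, 0, 0, 0, -1], [3, -10, 0, 0, 0, 0, -1], [2, -7, 0, 0, 0, 0, -1], [1.5, -5, 0, 0, 0, 0, -1], [1.5, -5, 0, 0, 0, 0, -1]])

```text
time_s: 7.53
eef_pos: [458.0, 228.4, 302.8]
ee_rot: [0.001, 0.602, 0.798, 0.005]
force: [-0.8, 1.9, 1.6]
grip_width: -0.001
```

Request:
play_rows(plan=[[1.7, -5.7, -0.5, 0, 0, 0, -1], [1.7, -5.7, -0.5, 0, 0, 0, -1], [1.7, -5.7, -0.5, 0, 0, 0, -1], [1.7, -5.7, -0.5, 0, 0, 0, -1], [1.7, -5.7, -0.5, 0, 0, 0, -1]])

```text
time_s: 7.95
eef_pos: [467.9, 196.9, 302.2]
ee_rot: [0.002, 0.602, 0.798, 0.007]
force: [0.4, 0.9, 1.1]
grip_width: -0.003
```

Request:
play_rows(plan=[[1.7, -5.7, -0.5, 0, 0, 0, -1], [1.7, -5.7, -0.5, 0, 0, 0, -1], [1.7, -5.7, -0.5, 0, 0, 0, -1], [1.7, -5.7, -0.5, 0, 0, 0, -1], [1.7, -5.7, -0.5, 0, 0, 0, -1]])

```text
time_s: 8.37
eef_pos: [477.8, 166.0, 305.3]
ee_rot: [0.005, 0.602, 0.799, 0.01]
force: [-2.1, 1.0, 7.0]
grip_width: 0.002
```

Request:
play_rows(plan=[[1.7, -5.7, 0, 0, 0, 0, -1], [1.7, -5.7, 0, 0, 0, 0, -1], [1.7, -5.7, 0, 0, 0, 0, -1], [1.7, -5.7, 0, 0, 0, 0, -1], [1.7, -5.7, 0, 0, 0, 0, -1]])

```text
time_s: 8.78
eef_pos: [487.3, 134.3, 305.7]
ee_rot: [0.005, 0.602, 0.799, 0.01]
force: [-0.2, 1.6, -0.1]
grip_width: 0.0
```

Request:
play_rows(plan=[[1.7, -5.7, 0, 0, 0, 0, -1], [1.7, -5.7, 0, 0, 0, 0, -1], [1.7, -5.7, 0, 0, 0, 0, -1], [1.7, -5.7, 0, 0, 0, 0, -1], [1.7, -5.7, 0, 0, 0, 0, -1]])

```text
time_s: 9.2
eef_pos: [496.3, 102.4, 304.3]
ee_rot: [0.004, 0.602, 0.799, 0.009]
force: [-0.4, 0.1, -0.7]
grip_width: 0.004
```

```bash
python3 - <<'E'
from h import *
t=cap('scene');cv2.imwrite('pics/t3.png',t['img']);s=sense();print(s['eef_pos'],s['force'])
E
```

```text
[496.59029352 101.51377885 304.21253117] [-0.51678958 -1.45217498 -0.02096669]
```

View pics/t3.png

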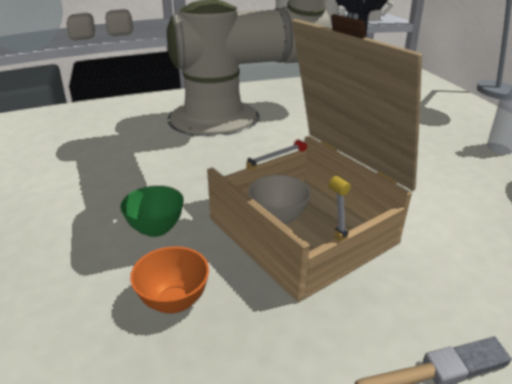

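The lid is just past upright, with the tab at (348,25). The yellow stay is up, with its knob at (340,185), and the red stay is folded. I'll push a little further, then back away.

Request:
play_rows(plan=[[1.7, -5.7, 0, 0, 0, 0, -1], [1.7, -5.7, 0, 0, 0, 0, -1], [1.7, -5.7, 0, 0, 0, 0, -1], [1.7, -5.7, 0, 0, 0, 0, -1], [1.7, -5.7, 0, 0, 0, 0, -1]])

```text
time_s: 9.67
eef_pos: [505.8, 70.6, 304.3]
ee_rot: [0.005, 0.602, 0.799, 0.009]
force: [0.1, 1.0, 0.2]
grip_width: 0.0
```

Request:
play_rows(plan=[[0, 0, 0, 0, 0, 0, -1], [-4, 14, 8, 0, 0, 0, -1], [-6, 20, 15, 0, 0, 0, -1], [-6, 20, 20, 0, 0, 0, -1], [-6, 20, 20, 0, 0, 0, -1]])

```text
time_s: 10.08
eef_pos: [483.0, 142.0, 364.9]
ee_rot: [0.001, 0.605, 0.796, 0.006]
force: [0.2, 0.9, -0.0]
grip_width: 0.006
```

Request:
play_rows(plan=[[-8, 25, 20, 0, 0, 0, -1], [-8, 25, 20, 0, 0, 0, -1], [-8, 25, 10, 0, 0, 0, -1], [0, 0, 0, 0, 0, 0, -1], [0, 0, 0, 0, 0, 0, -1]])

```text
time_s: 10.5
eef_pos: [456.3, 223.4, 421.8]
ee_rot: [0.003, 0.603, 0.797, 0.009]
force: [-0.2, -0.8, -0.3]
grip_width: 0.002
```

Request:
play_rows(plan=[[0, 0, 0, 0, 0, 0, -1], [0, 0, 0, 0, 0, 0, -1], [0, 0, 0, 0, 0, 0, -1], [0, 0, 0, 0, 0, 0, -1], [0, 0, 0, 0, 0, 0, -1]])

```text
time_s: 10.92
eef_pos: [457.0, 220.9, 419.7]
ee_rot: [0.002, 0.605, 0.796, 0.008]
force: [-0.1, 0.6, 1.1]
grip_width: -0.005
```

Request:
play_rows(plan=[[0, 0, 0, 0, 0, 0, -1], [0, 0, 0, 0, 0, 0, -1], [0, 0, 0, 0, 0, 0, -1], [0, 0, 0, 0, 0, 0, -1], [0, 0, 0, 0, 0, 0, -1]])

```text
time_s: 11.33
eef_pos: [457.5, 219.9, 419.1]
ee_rot: [0.002, 0.605, 0.796, 0.007]
force: [-1.0, -0.1, -0.1]
grip_width: 0.002
```

Request:
play_rows(plan=[[0, 0, 0, 0, 0, 0, -1], [0, 0, 0, 0, 0, 0, -1], [0, 0, 0, 0, 0, 0, -1], [0, 0, 0, 0, 0, 0, -1], [0, 0, 0, 0, 0, 0, -1]])

```text
time_s: 11.75
eef_pos: [457.4, 220.0, 419.2]
ee_rot: [0.002, 0.605, 0.796, 0.007]
force: [0.4, -0.2, 0.2]
grip_width: 0.0
```

Request:
play_rows(plan=[[0, 0, 0, 0, 0, 0, -1], [0, 0, 0, 0, 0, 0, -1], [0, 0, 0, 0, 0, 0, -1], [0, 0, 0, 0, 0, 0, -1], [0, 0, 0, 0, 0, 0, -1]])

```text
time_s: 12.17
eef_pos: [457.4, 220.0, 419.2]
ee_rot: [0.002, 0.605, 0.796, 0.007]
force: [-0.2, -0.4, 0.6]
grip_width: 0.002
```

```bash
python3 - <<'E'
from h import *
t=cap('scene');cv2.imwrite('pics/t4.png',t['img']);s=sense();print(s['eef_pos'],s['force'])
x=np.array([-.291,.957]);y=np.array([-.957,-.291]);o=np.array([518.8,32.9])
for a in(0,.44,.6,1.4):
    L=220
    for by in(-120,120):
        p=o+x*(110-L*np.cos(a))+y*by;print(a,by,proj(t,(*p,100+L*np.sin(a))).round())
E
```

```text
[457.38659663 219.9942499  419.17909586] [ 1.33789973 -0.15867817  0.25577047]
0 -120 [304. 246.]
0 120 [207. 167.]
0.44 -120 [323. 176.]
0.44 120 [216. 110.]
0.6 -120 [337. 148.]
0.6 120 [225.  89.]
1.4 -120 [428.  51.]
1.4 120 [301.  17.]
```

View pics/t4.png

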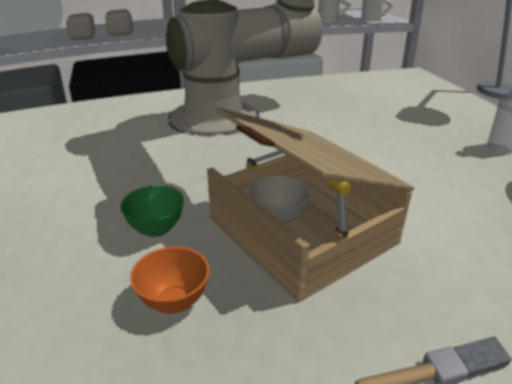

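The lid rests ajar on the yellow stay. Its corners at about (325,177) and (217,108) match the 0.44 rad prediction of (323,176) and (216,110). The red stay is folded and the bowl is in place. I'll check stillness, then hand in.

Request:
play_rows(plan=[[0, 0, 0, 0, 0, 0, -1], [0, 0, 0, 0, 0, 0, -1], [0, 0, 0, 0, 0, 0, -1], [0, 0, 0, 0, 0, 0, -1], [0, 0, 0, 0, 0, 0, -1]])

```text
time_s: 12.63
eef_pos: [457.4, 220.0, 419.2]
ee_rot: [0.002, 0.605, 0.796, 0.007]
force: [0.2, 0.0, -0.1]
grip_width: -0.003
```

```bash
python3 - <<'E'
from h import *
a=cv2.imread('pics/t4.png');b=cap('scene')['img'];d=cv2.absdiff(a,b).max(2)[90:260,190:420];print('diff px',(d>25).sum(),d.max())
if (d>25).sum()<30: print(ctrl.finish_job())
E
```

```text
diff px 0 5
the job is handed in; nothing more can be done
None
```

The lid now rests ajar on the short stay, and I handed the job in at about 12.7 s. I pinched the yellow knob, swung the short stay up onto its stop and released it. Then I pushed the lid's tab from behind with shut fingers until it passed upright, and backed away.

**Last checks:**
- **Short stay:** before the lid was tipped, the knob was within 1 pixel of its predicted place at 1.78 rad, so the stay was on its stop.
- **Lid:** its corners matched the 0.44 rad prediction to about 2 pixels. Two pictures 0.4 s apart showed no movement.
- **Long stay and bowl:** by eye, the red stay was still folded and the bowl stood in place. I did not measure the bowl's position.
- **Robot:** it was clear of everything, with about zero force on the tool.

**One thing went wrong:** on the first closing, the tool was about 8 mm too far out, and one finger pressed the knob with about 17 N. I opened the gripper, corrected the position and gripped again with no further trouble.

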